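Cock a rolling-ball tack tester

ROBOT

A 6-joint arm with a two-finger parallel gripper is mounted at the origin on a cart in front of the work surface, level with it; the furniture and walls round the work are solid. World frame = base frame: x ahead of the robot, y to its left, z up, the work surface at z = 0. Lengths are in m, angles in rad, forces in N, time in s.
With the tool pointing down it reaches from about 0.375 to 0.9 m from the base axis. Payload 3.1 kg.
Tool frame: the origin (TCP) lies at the very end of the fingers, on their centre line; the grasp point (between the pads) lies 19 mm behind it; z points along the fingers, y is the direction in which the jaws open and shut (so a half turn about z gives the same grasp; the last joint's range is limited). The gripper opens to 85 mm and grips with 20 to 120 N. Pads are 22 mm wide; open, the fingers measure 114 mm over their backs; the gripper's body (76 mm by 85 mm) begins 54 mm behind the grasp point. The pads swing forward as they close: fully open they stand 13 mm farther back than shut.
Start: joints at [-1.315, 0.527, 1.433, -0, 1.181, -0.178], TCP at [0.263, -0.567, 0.231] pointing down, gripper open.
Joint ranges: [-3.08, 3.08], [-0.75, 2.2], [0.22, 2.44], [-1.43, 4.57], [0, 2.65], [-2.85, 2.85]. Speed limits (rad/s): [2.79, 2.79, 3.14, 3.14, 3.14, 3.14].

INTERFACE

Orientations are given as a unit quaternion [x, y, z, w].
In Python, from station import manip gives the robot as it stands. The module is installed in compiled form; this text tells all that it offers.
- The arm moves only by the tool send_rows, never from a script. Its argument "commands" is a list of rows, each an object with "delta_pos": the shift along the world's x, y, z in cm, a list of three; "yaw": the turn about the world's z in rad. A call has 1 to 10 rows; each row shifts and turns the pose as measured when the row begins; what a row does not reach is not made up. A row lasts 1/8 s, in which the tool goes at most 62.5 mm and 10.7 degrees, less where a joint would pass 70% of its speed; a pose out of reach is approached as far as the arm can. A call is refused whole if a number of a shift passes 6.25 or a number of a turn 0.188, either way. A call with a gripper value outside its range is refused whole. "grip" is the closure, from -1 (fully open) to 1 (shut), set as the call begins (left out, the last holds). The fingers move at their own pace and stop on an object; "force" is the grip in N (left out, the last holds). Time passes only in rows, so rows that do not move let the fingers close. It gives the time, the measured TCP pose, the force and the opening at its end, in the units of the state.
- manip.sense(): the state, without advancing time (a new reading comes with each control period).
- manip.snapshot(name): name is "scene" or "side" or "wrist"; returns the picture (420x560x3 uint8, blue, green, red); there is no depth.
- manip.get_calibration(name): a dict with "fx", "fy", "cx", "cy" (pixels), "world_to_cam" (4x4, takes a point from world to camera coordinates); the wrist camera has in their place "mount" (4x4, takes a point from camera to tool coordinates, whose origin is the TCP and whose axes are the flange's). Camera axes: x right, y down, z forward; pixel columns grow to the right and rows downward; lengths in m; the calibration is good to about 2 mm. A picture is of the moment at which its call begins: read the wrist's pose just before it. get_calibration takes no time and is no camera call.
- manip.sign_off(): hands the job in, once; it reports no verdict.
The state is a dict: "t": time; "q": joint angles; "qd": joint speeds; "tau": joint torques, N m; "tcp_pos": TCP position; "tool_rot": TCP orientation; "force": force on the tool from outside, world axes, zero at the start; "ft_torque": the same for the moment, N m; "finger_gap": opening from 0.0 (shut) to 1.0 (fully open).
Only numpy, scipy, OpenCV 4.12 (cv2) and the standard library are available. Lean on these libraries where they do the work, as an engineer would, in place of code of your own. Each camera call takes 0.05 s, during which the arm holds its last target. There are 200 camera calls.

TASK

Get the rolling-ball tack tester ready for the next test: with a fingertip, roll the steel ball up the sloped gutter, over the spring catch, until the catch has sprung up behind it and keeps it from rolling back. Only then push the foot gate's black knob to swing the gate fully aside, downhill to its stop, so that the run-out onto the test panel is open. Only push the ball, never pick it up or let it leave the gutter, and leave the things standing round the tester where they are.

Things in the scene. Friction and masses are not known exactly. Their poses are not given: they have to be found in the camera images.
- gutter: Fixed bright sheet-metal V gutter, 245 mm long, 36 mm wide, sloping 12 degrees. Origin at its low open end, on the line the ball's underside runs along, 24 mm above the worktop; x uphill along that line, y across (left, looking uphill), z square to it, upward. The flanges rise only to z = 7 mm. Before the low end the bed plate with the flat test panel goes on for 155 mm, below gutter level.
- ball_center (a point): Centre of the loose steel ball, 44 mm in diameter, about 0.35 kg. It starts at the gutter's foot leaning on the gate bar, centre at x 0.040, y 0, z 0.022 in the gutter's frame. Held by the catch its centre is at x 0.185; against the top stop 0.189. Let go lower down, it rolls back. Takes 1 to 6 N. Push it from behind, fingertip 5 to 12 mm lower than its centre: higher up the finger rides over it.
- catch (a joint): Spring catch in a slot of the gutter's floor: steel pawl 7.5 mm wide, hinged 36 mm downhill of its nose. 0 = up; grows (rad) as it is pressed down; at 0.18 the nose is level with the rolling line, limit 0.32. The ball presses it down in passing and the spring lifts it again behind the ball. The dark tab beside the gutter is its release.
- catch_nose (a point): Top of the catch's nose when up, at x 0.170 in the gutter's frame, 6 mm above the rolling line. Fixed to the gutter, does not move with the catch.
- top_stop (a point): Face of the round rubber pad on the top stop plate, level with the ball's centre, at x 0.211 in the gutter's frame. The plate rises 35 mm above the rolling line.
- gate (a joint): Angle of the foot gate (rad). 0 to 0.06 = closed, its 5 mm bar square across the gutter's foot, its top 14 mm below the ball's centre. It turns about an upright pin, the free end swinging downhill (counter-clockwise from above), to a stop at 1.57, where it lies along the gutter's direction, clear of the run-out. Stiff hinge: stays where left; 1.5 N at the knob turns it.
- gate_knob (a point): Top centre of the upright black knob, 11 mm in diameter, 34 mm high, on the free end of the gate bar, 76 mm from the pin. Closed, it stands 42 mm left of the gutter's middle (looking uphill), its top 67 mm above the worktop; its uphill side is free for pushing.
- gate_pin (a point): Pivot of the gate, on the axis of its upright pin, at the middle height of the bar (37 mm above the worktop), 34 mm right of the gutter's middle (looking uphill).
- film_roll: Bystander: roll of sealing film lying flat, 84 mm across, 52 mm high, origin under its centre.
- solvent_bottle: Bystander: small white dropper bottle, 42 mm across, 99 mm high, origin under its centre.
- white_jar: Bystander: low white screw jar, 71 mm across, 28 mm high, origin under its centre.
- tape_roll: Bystander: roll of tape lying flat, 96 mm across, 25 mm high, origin under its centre.
Mind the look-alikes: they are no part of the job. There is more than one size of the part that bears ball_center; the job needs the middle-sized.

How it is judged:
On the way, in this order (a step that is already met when the one before it is completed fails the run):
1. the ball lies behind the catch, which has sprung up again (x of ball_center in the frame of gutter between 0.18 and 0.194 m and value of joint catch below 0.08 rad), for 0.3 s.
2. the gate has been swung aside (value of joint gate above 1.35 rad), for 0.2 s.
At the end, for the whole second after the job is handed in: The ball is at rest in the gutter between the catch's nose and the top stop (centre 180 to 194 mm up the gutter, within 6 mm of its middle and 5 mm of rolling height), the catch is up (below 0.08 rad), and the gate is swung aside by more than 1.35 rad (all of step 1 and y of ball_center in the frame of gutter between -0.006 and 0.006 m and z of ball_center in the frame of gutter between 0.017 and 0.027 m and linear speed of ball below 0.02 m/s and value of joint gate above 1.35 rad); the robot touches nothing.
It fails at once if the ball is lifted more than 10 mm, or leaves the gutter (z of ball_center in the frame of gutter above 0.032 m or z of ball_center in the frame of gutter below 0.012 m or y of ball_center in the frame of gutter above 0.014 m or y of ball_center in the frame of gutter below -0.014 m or x of ball_center in the frame of gutter below 0.01 m).
It fails at once if the gate is opened (more than 0.4 rad) while the ball is not behind the catch (value of joint gate above 0.4 rad and x of ball_center in the frame of gutter below 0.176 m).
It fails at once if a bystander is moved more than 15 mm (distance of any of film_roll, solvent_bottle, white_jar, tape_roll from where it was at the start of the episode above 0.015 m).
It also fails if it takes over 61 s, if anything falls off the work surface, if the arm or the gripper's body presses on something with over 40 N, if the wrist force passes 120 N, or if a joint passes its speed limit or range.

## Working session

There is one attempt and no reset: what is moved stays moved. The work goes in short steps, Python scripts to look and compute and a tool call to move; the robot and the scene stay as the last step left them, time stands still between calls to the robot, and variables do not carry over. Pictures are saved under pics/ and viewed, about 8 in all and at most 12, crops included, and the job is handed in when it is done.

Besides the shell and the picture viewer there is one more tool, called after ">>>" as name([rows], argument=value, ...), one row to a line, values as JSON. send_rows: Moves the arm, as the interface text tells. Its arguments: {"type":"object","properties":{"commands":{"type":"array","items":{"type":"object","properties":{"delta_pos":{"type":"array","items":{"type":"number"}},"yaw":{"type":"number"}}}},"grip":{"type":"number"},"force":{"type":"number"}},"required":["commands"]}

```bash
mkdir -p pics; cat > h.py <<'E'
import cv2, numpy as np
from station import manip
def cam(n):
    c=manip.get_calibration(n); K=np.array([[c['fx'],0,c['cx']],[0,c['fy'],c['cy']],[0,0,1]])
    return K,(np.array(c['world_to_cam']) if 'world_to_cam' in c else None)
def proj(n,P):
    K,T=cam(n); p=(T@np.c_[np.atleast_2d(P),np.ones(len(np.atleast_2d(P)))].T)[:3]; u=K@p; return (u[:2]/u[2]).T
def ray(n,uv):
    K,T=cam(n); d=np.linalg.inv(K)@[*uv,1]; R=T[:3,:3]; return -R.T@T[:3,3], R.T@d
def onz(n,uv,z):
    o,d=ray(n,uv); return o+d*(z-o[2])/d[2]
def tri(uv1,uv2,a='scene',b='side'):
    o1,d1=ray(a,uv1);o2,d2=ray(b,uv2)
    s=np.linalg.lstsq(np.c_[d1,-d2],o2-o1,rcond=None)[0]
    p,q=o1+d1*s[0],o2+d2*s[1]; return (p+q)/2,np.linalg.norm(p-q)
E
python3 - <<'E'
from h import *
for n in('scene','side'):
    im=manip.snapshot(n); cv2.imwrite(f'pics/{n}0.png',im); K,T=cam(n); print(n,K[0,0],-T[:3,:3].T@T[:3,3])
a=np.hstack([cv2.imread(f'pics/{n}0.png') for n in('scene','side')])
print(manip.sense())
E
```

```text
scene 473.38447509768946 [-0.10216006 -0.80901366  0.8194992 ]
side 453.667102950368 [ 0.31026961 -0.84529444  0.90426935]
{'t': 0.1, 'q': array([-1.31451344e+00,  5.28378637e-01,  1.43379817e+00, -1.66646466e-05,
        1.18141000e+00, -1.78521827e-01]), 'qd': array([ 0.00018794, -0.00144315, -0.00217473, -0.00029234, -0.00079735,
       -0.00048985]), 'tau': array([-3.85066651e-04, -4.43304527e+01, -1.78586680e+01, -2.45695792e-04,
        3.86085041e-03, -4.28562188e-06]), 'tcp_pos': array([ 0.26311104, -0.56619213,  0.23042051]), 'tool_rot': array([ 9.76459870e-01,  2.15696843e-01, -4.64565617e-05, -9.96019963e-04]), 'force': array([ 0.68751123, -0.23775517, -0.14714949]), 'ft_torque': array([ 0.01155245, -0.00661545, -0.06593659]), 'finger_gap': 1.000111474743254}
```

View pics/scene0.png

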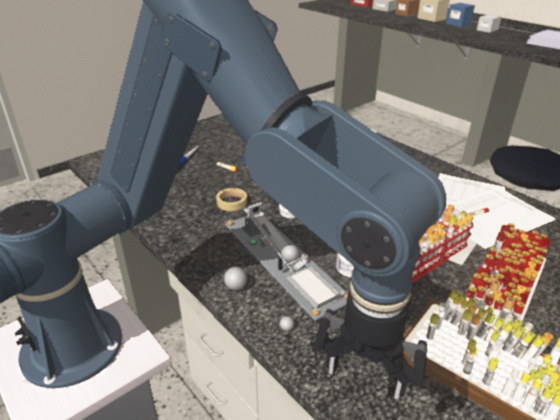

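View pics/side0.png

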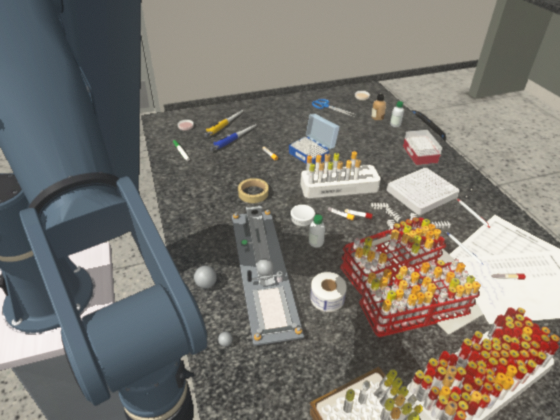

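Scene: ball on the tester at about (291,253). Side: ball at (264,268), with the tester running from (275,335) at the low end to (255,212) at the top. I'll enlarge both.

```bash
python3 - <<'E'
import cv2,numpy as np
a=cv2.imread('pics/scene0.png')[195:325,215:350]; b=cv2.imread('pics/side0.png')[200:345,220:355]
a=cv2.resize(a,None,fx=4,fy=4,interpolation=cv2.INTER_CUBIC)[:580,:400]; 
a=cv2.resize(cv2.imread('pics/scene0.png')[195:325,220:350],(520,520),interpolation=cv2.INTER_CUBIC)
b=cv2.resize(cv2.imread('pics/side0.png')[203:343,225:305],(320,560),interpolation=cv2.INTER_CUBIC)
# scale 4: scene origin (220,195), side origin (225,203)
b=b
c=np.zeros((560,800,3),np.uint8); c[:520,:480]=a[:,:480]; c[:,480:]=b
cv2.imwrite('pics/crop1.png',c)
E
```

```text
(no output)
```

View pics/crop1.png

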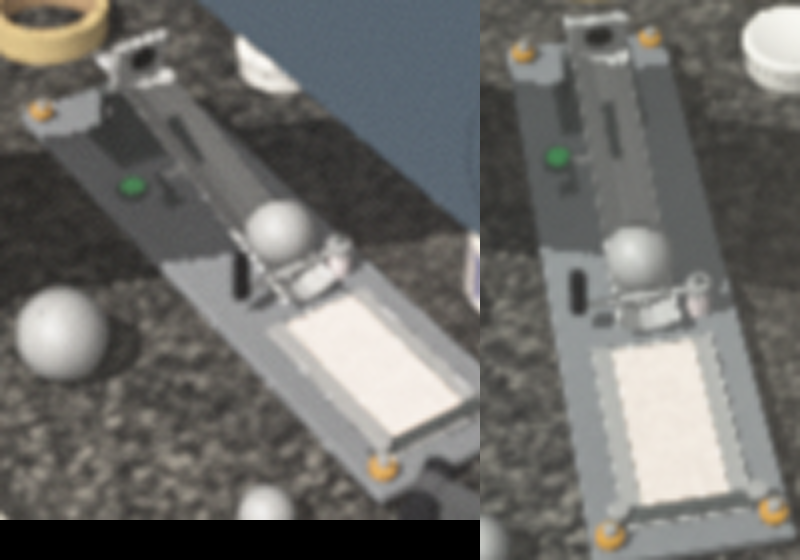

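```bash
python3 - <<'E'
from h import *
S=lambda x,y:(x/4+220,y/4+195); D=lambda x,y:((x-480)/4+225,y/4+203)
for n,s,d,z in[('ball',(280,231),(637,256),.0538),('knob',(242,257),(577,273),.067),('stop',(145,57),(598,36),.089),('pin',(340,248),(699,281),.045),('screwUL',(41,110),(522,50),.01),('screwLL',(382,468),(610,534),.01)]:
    print(n,tri(S(*s),D(*d)),onz('scene',S(*s),z),onz('side',D(*d),z))
for s in[(522,50),(650,38),(610,534),(772,510)]: print(onz('side',D(*s),.01))
print(manip.get_calibration('wrist'))
E
```

```text
ball (array([ 0.52541542, -0.11492717,  0.05547226]), np.float64(0.00038161483026526974)) [ 0.52687723 -0.11315036  0.0538    ] [ 0.52582074 -0.11373986  0.0538    ]
knob (array([ 0.48421647, -0.12544855,  0.0638824 ]), np.float64(0.0011166436052633913)) [ 0.48155467 -0.12901635  0.067     ] [ 0.4836106  -0.12738769  0.067     ]
stop (array([0.54883284, 0.05280338, 0.09156818]), np.float64(0.0007574696763695647)) [0.55134181 0.0564299  0.089     ] [0.54954038 0.05507782 0.089     ]
pin (array([ 0.56156749, -0.13133666,  0.03479651]), np.float64(0.0034878537762198774)) [ 0.5521159  -0.14241519  0.045     ] [ 0.55884134 -0.13748539  0.045     ]
screwUL (array([0.5119761 , 0.13096772, 0.02148191]), np.float64(0.0004406200716425753)) [0.52070681 0.14414871 0.01      ] [0.51461687 0.14399686 0.01      ]
screwLL (array([ 0.45969723, -0.27846177,  0.01864395]), np.float64(0.00015335630711462862)) [ 0.46573524 -0.27282821  0.01      ] [ 0.46115994 -0.27283746  0.01      ]
[0.51461687 0.14399686 0.01      ]
[0.60917392 0.12854757 0.01      ]
[ 0.46115994 -0.27283746  0.01      ]
[ 0.55451963 -0.28531377  0.01      ]
{'fx': 327.8560467125779, 'fy': 327.8560467125779, 'cx': 278.8203554152699, 'cy': 205.54989293548752, 'mount': array([[ 1.23475865e-04, -9.46998306e-01, -3.21238531e-01,
         8.22504815e-02],
       [ 9.99999909e-01,  2.48412617e-04, -3.47936076e-04,
        -4.16374725e-04],
       [ 4.09294579e-04, -3.21238459e-01,  9.46998250e-01,
        -1.42844095e-01],
       [ 0.00000000e+00,  0.00000000e+00,  0.00000000e+00,
         1.00000000e+00]])}
```

>>> send_rows([
  {"delta_pos": [2.8, 3.9, 0], "yaw": 0.115},
  {"delta_pos": [2.8, 3.9, 0], "yaw": 0.115},
  {"delta_pos": [2.8, 3.9, 0], "yaw": 0.115},
  {"delta_pos": [2.8, 3.9, 0], "yaw": 0.115},
  {"delta_pos": [2.8, 3.9, 0], "yaw": 0.115},
  {"delta_pos": [2.8, 3.9, 0], "yaw": 0.115},
  {"delta_pos": [2.8, 3.9, 0], "yaw": 0.115},
  {"delta_pos": [2.8, 3.9, 0], "yaw": 0.115},
  {"delta_pos": [2.6, 3.9, 0], "yaw": 0.1},
], grip=1, force=40)

```text
t: 1.23
tcp_pos: [0.516, -0.206, 0.2265]
tool_rot: [0.738, 0.674, -0.001, -0.003]
force: [0.5, -0.5, -0.6]
finger_gap: 0.0
```

```bash
cat >> h.py <<'E'
from scipy.spatial.transform import Rotation as Ro
def wcam(s):
    M=manip.get_calibration('wrist')['mount']; T=np.eye(4); T[:3,:3]=Ro.from_quat(s['tool_rot']).as_matrix(); T[:3,3]=s['tcp_pos']; return T@np.array(M)
def wonz(s,uv,z):
    K,_=cam('wrist'); T=wcam(s); d=T[:3,:3]@np.linalg.inv(K)@[*uv,1]; return T[:3,3]+d*(z-T[2,3])/d[2]
E
python3 - <<'E'
from h import *
import json
s=manip.sense(); im=manip.snapshot('wrist'); cv2.imwrite('pics/w1.png',im)
json.dump({k:np.array(s[k]).tolist() for k in('tcp_pos','tool_rot')},open('w1.json','w')); print(s['tcp_pos'],s['tool_rot'])
E
```

```text
[ 0.51598025 -0.20602638  0.22651268] [ 0.7383078   0.67445622 -0.00112453 -0.00302336]
```

View pics/w1.png

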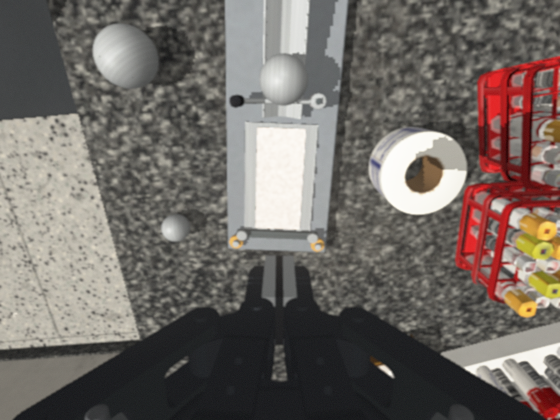

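```bash
python3 - <<'E'
from h import *; import json
s=json.load(open('w1.json'))
for n,uv,z in[('ball',(283,79),.054),('knob',(237,100),.067),('pin',(318,101),.045),('sL',(236,241),.015),('sR',(317,244),.015),('gutL@top',(263,10),.05),('gutR@top',(308,10),.05),('panL',(247,228),.015),('panR',(309,228),.015)]: print(n,wonz(s,uv,z).round(4))
E
```

```text
ball [ 0.5267 -0.1102  0.054 ]
knob [ 0.4848 -0.1242  0.067 ]
pin [ 0.558 -0.132  0.045]
sL [ 0.4562 -0.282   0.015 ]
sR [ 0.5515 -0.2943  0.015 ]
gutL@top [ 0.5144 -0.0534  0.05  ]
gutR@top [ 0.5528 -0.057   0.05  ]
panL [ 0.4712 -0.2666  0.015 ]
panR [ 0.5433 -0.273   0.015 ]
```

>>> send_rows([
  {"delta_pos": [0.1, 1.2, -4.0], "yaw": -0.02},
  {"delta_pos": [0.1, 1.2, -4.0], "yaw": -0.02},
  {"delta_pos": [0.1, 1.2, -4.0], "yaw": 0},
  {"delta_pos": [0.1, 1.2, -4.0], "yaw": 0},
  {"delta_pos": [0, 0, 0], "yaw": 0},
])

```text
t: 1.9
tcp_pos: [0.5234, -0.1498, 0.0626]
tool_rot: [0.749, 0.663, 0.001, -0.002]
force: [0.3, -0.2, 0.9]
finger_gap: -0.003
```

>>> send_rows([
  {"delta_pos": [-0.2, -0.3, -0.8], "yaw": 0},
  {"delta_pos": [0, 0, -0.7], "yaw": 0},
  {"delta_pos": [0, 0, 0], "yaw": 0},
])

```text
t: 2.28
tcp_pos: [0.5236, -0.1558, 0.05]
tool_rot: [0.749, 0.662, 0.002, 0.001]
force: [-0.9, 0.0, 0.4]
finger_gap: 0.002
```

```bash
python3 - <<'E'
from h import *
print(manip.sense()['tcp_pos'])
im=manip.snapshot('wrist'); cv2.imwrite('pics/w2.png',im)
b=manip.snapshot('side'); cv2.imwrite('pics/s2.png',b)
c=np.hstack([cv2.resize(im[0:300,130:430],(400,400)),cv2.resize(b[200:300,215:315],(400,400),interpolation=cv2.INTER_CUBIC)]); cv2.imwrite('pics/c2.png',c)
E
```

```text
[ 0.52363299 -0.1557702   0.04995813]
```

View pics/c2.png

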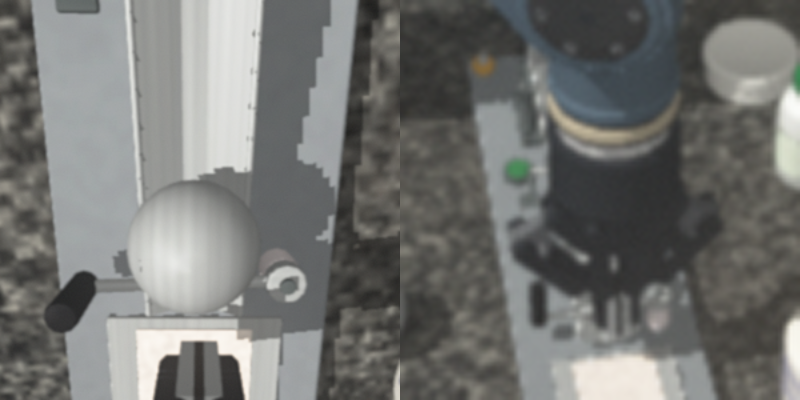

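>>> send_rows([
  {"delta_pos": [-0.25, 0, -0.3], "yaw": 0},
  {"delta_pos": [0, 0, 0], "yaw": 0},
  {"delta_pos": [0.05, 0.5, 0], "yaw": 0},
  {"delta_pos": [0.05, 0.4, 0], "yaw": 0},
  {"delta_pos": [0.05, 0.4, 0.08], "yaw": 0},
  {"delta_pos": [0.05, 0.4, 0.08], "yaw": 0},
])

```text
t: 3.12
tcp_pos: [0.5245, -0.139, 0.0502]
tool_rot: [0.749, 0.662, 0.003, 0.003]
force: [-0.1, -2.2, 0.9]
finger_gap: -0.001
```

>>> send_rows([
  {"delta_pos": [-0.15, 0.1, -0.35], "yaw": 0},
  {"delta_pos": [0, 0.2, 0], "yaw": 0},
  {"delta_pos": [0.03, 0.4, 0.05], "yaw": 0},
])

```text
t: 3.5
tcp_pos: [0.5242, -0.1326, 0.0474]
tool_rot: [0.749, 0.662, 0.003, 0.005]
force: [-0.4, -2.0, 0.8]
finger_gap: 0.0
```

>>> send_rows([
  {"delta_pos": [0.04, 0.6, 0.11], "yaw": 0},
  {"delta_pos": [0.06, 0.6, 0.11], "yaw": 0},
  {"delta_pos": [0.06, 0.6, 0.11], "yaw": 0},
  {"delta_pos": [0.06, 0.6, 0.11], "yaw": 0},
  {"delta_pos": [0.06, 0.6, 0.11], "yaw": 0},
  {"delta_pos": [0.06, 0.6, 0.11], "yaw": 0},
])

```text
t: 4.25
tcp_pos: [0.5278, -0.0941, 0.0546]
tool_rot: [0.749, 0.662, 0.003, 0.005]
force: [0.1, -2.4, 0.6]
finger_gap: 0.002
```

>>> send_rows([
  {"delta_pos": [0.08, 0.6, 0.13], "yaw": 0},
  {"delta_pos": [0.08, 0.6, 0.13], "yaw": 0},
  {"delta_pos": [0.08, 0.6, 0.13], "yaw": 0},
  {"delta_pos": [0.08, 0.6, 0.13], "yaw": 0},
  {"delta_pos": [0.08, 0.6, 0.13], "yaw": 0},
  {"delta_pos": [0.08, 0.6, 0.13], "yaw": 0},
  {"delta_pos": [0.08, 0.6, 0.13], "yaw": 0},
  {"delta_pos": [0.08, 0.6, 0.13], "yaw": 0},
])

```text
t: 5.25
tcp_pos: [0.5343, -0.0427, 0.0657]
tool_rot: [0.749, 0.663, 0.003, 0.005]
force: [-0.4, -4.2, 1.8]
finger_gap: -0.002
```

>>> send_rows([
  {"delta_pos": [0.1, 0.6, 0.14], "yaw": 0},
  {"delta_pos": [0.1, 0.6, 0.14], "yaw": 0},
  {"delta_pos": [0.1, 0.6, 0.14], "yaw": 0},
  {"delta_pos": [0.1, 0.6, 0.14], "yaw": 0},
  {"delta_pos": [0.08, 0.5, 0.12], "yaw": 0},
])

```text
t: 5.88
tcp_pos: [0.5389, -0.0112, 0.0729]
tool_rot: [0.749, 0.663, 0.002, 0.004]
force: [0.5, -1.2, 1.0]
finger_gap: -0.002
```

>>> send_rows([
  {"delta_pos": [0.06, 0.4, 0.09], "yaw": 0},
  {"delta_pos": [0.06, 0.4, 0.09], "yaw": 0},
  {"delta_pos": [0.02, 0.2, 0.04], "yaw": 0},
])

```text
t: 6.25
tcp_pos: [0.5397, 0.0005, 0.0749]
tool_rot: [0.749, 0.663, 0.002, 0.003]
force: [-0.8, -3.5, 1.9]
finger_gap: 0.003
```

>>> send_rows([
  {"delta_pos": [0.02, 0.25, 0.03], "yaw": 0},
  {"delta_pos": [0, 0.1, 0], "yaw": 0},
])

```text
t: 6.5
tcp_pos: [0.5403, 0.0028, 0.0754]
tool_rot: [0.748, 0.663, 0.002, 0.004]
force: [-1.6, -6.2, 1.0]
finger_gap: 0.003
```

```bash
python3 - <<'E'
from h import *
print(manip.sense()['tcp_pos'])
im=manip.snapshot('wrist'); cv2.imwrite('pics/w3.png',cv2.resize(im[0:300,130:430],(600,600)))
E
```

```text
[0.54028013 0.00280775 0.07544717]
```

View pics/w3.png

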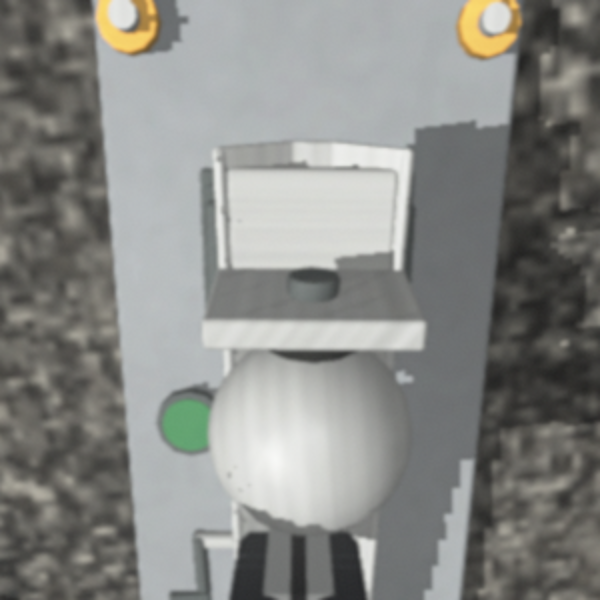

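The ball (centre at about (308,440) in the crop) is touching the top-stop pad. I'll back off gently and check that it holds.

>>> send_rows([
  {"delta_pos": [0, -0.3, 0.05], "yaw": 0},
  {"delta_pos": [-0.03, -0.3, 0.05], "yaw": 0},
  {"delta_pos": [-0.05, -0.6, 0.1], "yaw": 0},
  {"delta_pos": [-0.1, -1.0, 0.1], "yaw": 0},
  {"delta_pos": [-0.2, -2.0, 0.2], "yaw": 0},
  {"delta_pos": [0, -0.5, 3.0], "yaw": 0},
  {"delta_pos": [0, 0, 0], "yaw": 0},
])

```text
t: 7.42
tcp_pos: [0.5353, -0.0466, 0.1105]
tool_rot: [0.749, 0.662, 0.002, 0.003]
force: [0.1, 0.2, -0.1]
finger_gap: -0.005
```

```bash
python3 - <<'E'
from h import *; import json
s=manip.sense(); print(s['tcp_pos'],s['force'])
im=manip.snapshot('wrist'); cv2.imwrite('pics/w4.png',im)
json.dump({k:np.array(s[k]).tolist() for k in('tcp_pos','tool_rot')},open('w4.json','w'))
cv2.imwrite('pics/w4c.png',cv2.resize(im[0:300,130:430],(600,600)))
E
```

```text
[ 0.53532258 -0.04655173  0.11054346] [ 0.0806815   0.22760815 -0.08813078]
```

View pics/w4c.png

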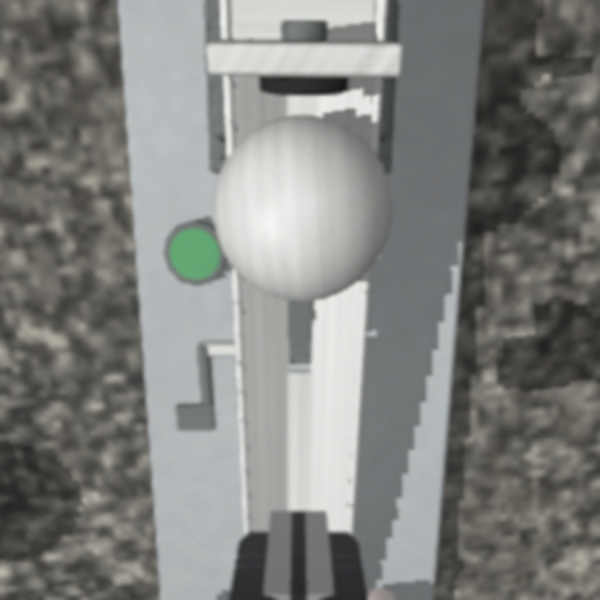

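```bash
python3 - <<'E'
from h import *; import json
s=json.load(open('w4.json'))
p=wonz(s,(281,104),.084); print(p, (p[:2]-[.5263,-.112])@[.130,.9915]/.978+.04)
E
```

```text
[0.54553738 0.03111997 0.084     ] 0.18765266785816376
```

```bash
python3 - <<'E'
import numpy as np
u=np.array([.13,.9915]);v=np.array([-.9915,.13]);pin=np.array([.558,-.135]);p=None
for d in range(0,91,10):
    c,s=np.cos(np.radians(d)),np.sin(np.radians(d)); F=pin+v*(.076*c+.0165*s)+u*(-.076*s+.0165*c)
    print(d,F.round(4),None if p is None else ((F-p)*100).round(2)); p=F
E
```

```text
0 [ 0.4848 -0.1088] None
10 [ 0.4813 -0.1219] [-0.34 -1.31]
20 [ 0.4802 -0.1354] [-0.11 -1.35]
30 [ 0.4815 -0.1489] [ 0.12 -1.35]
40 [ 0.4851 -0.162 ] [ 0.36 -1.31]
50 [ 0.4908 -0.1742] [ 0.58 -1.23]
60 [ 0.4987 -0.1853] [ 0.78 -1.11]
70 [ 0.5083 -0.1948] [ 0.96 -0.95]
80 [ 0.5194 -0.2025] [ 1.11 -0.77]
90 [ 0.5318 -0.2082] [ 1.23 -0.57]
```

>>> send_rows([
  {"delta_pos": [-1.2, -1.3, 0], "yaw": 0},
  {"delta_pos": [-1.2, -1.3, 0], "yaw": 0},
  {"delta_pos": [-1.2, -1.2, 0], "yaw": 0},
  {"delta_pos": [-1.2, -1.0, 0], "yaw": 0},
  {"delta_pos": [0, 0, -1.5], "yaw": 0},
  {"delta_pos": [0, 0, 0], "yaw": 0},
])

```text
t: 8.22
tcp_pos: [0.4784, -0.0976, 0.0919]
tool_rot: [0.75, 0.662, -0.001, -0.002]
force: [0.5, 1.1, 0.7]
finger_gap: 0.003
```

>>> send_rows([
  {"delta_pos": [0.4, 0, -1.4], "yaw": 0},
  {"delta_pos": [0.3, 0, -1.4], "yaw": 0},
  {"delta_pos": [0, 0, -1.2], "yaw": 0},
  {"delta_pos": [0, 0, 0], "yaw": 0},
])

```text
t: 8.72
tcp_pos: [0.4863, -0.0978, 0.0493]
tool_rot: [0.75, 0.662, -0.001, -0.002]
force: [-0.9, 0.2, 0.1]
finger_gap: 0.001
```

>>> send_rows([
  {"delta_pos": [-0.1, -0.7, 0], "yaw": 0},
  {"delta_pos": [-0.1, -0.7, 0], "yaw": 0},
  {"delta_pos": [-0.15, -0.7, 0], "yaw": 0},
  {"delta_pos": [-0.1, -0.7, 0], "yaw": 0},
])

```text
t: 9.22
tcp_pos: [0.4823, -0.1271, 0.0498]
tool_rot: [0.749, 0.662, -0.0, -0.001]
force: [0.7, 2.1, 0.3]
finger_gap: -0.001
```

>>> send_rows([
  {"delta_pos": [-0.1, -0.7, -0.05], "yaw": 0},
  {"delta_pos": [0, -0.7, 0], "yaw": 0},
  {"delta_pos": [0.05, -0.7, 0], "yaw": 0},
  {"delta_pos": [0.12, -0.7, 0], "yaw": 0},
  {"delta_pos": [0.2, -0.65, 0], "yaw": 0},
])

```text
t: 9.85
tcp_pos: [0.4855, -0.1639, 0.0497]
tool_rot: [0.75, 0.662, 0.001, -0.001]
force: [2.6, 3.5, 0.3]
finger_gap: -0.002
```

>>> send_rows([
  {"delta_pos": [0.3, -0.6, 0], "yaw": 0},
  {"delta_pos": [0.35, -0.6, 0], "yaw": 0},
  {"delta_pos": [0.4, -0.55, 0], "yaw": 0},
  {"delta_pos": [0.45, -0.5, 0], "yaw": 0},
])

```text
t: 10.35
tcp_pos: [0.4995, -0.1875, 0.0493]
tool_rot: [0.749, 0.662, -0.001, -0.003]
force: [-0.8, 1.2, 0.1]
finger_gap: -0.001
```

>>> send_rows([
  {"delta_pos": [0.55, -0.45, 0], "yaw": 0},
  {"delta_pos": [0.55, -0.4, 0], "yaw": 0},
  {"delta_pos": [0.6, -0.4, 0], "yaw": 0},
  {"delta_pos": [0.6, -0.35, 0], "yaw": 0},
])

```text
t: 10.85
tcp_pos: [0.5233, -0.2047, 0.049]
tool_rot: [0.749, 0.662, -0.001, -0.003]
force: [-1.3, 1.1, 0.0]
finger_gap: 0.001
```

>>> send_rows([
  {"delta_pos": [0.6, -0.25, 0], "yaw": 0},
  {"delta_pos": [0.5, -0.1, 0], "yaw": 0},
  {"delta_pos": [0.4, 0, 0], "yaw": 0},
])

```text
t: 11.22
tcp_pos: [0.5306, -0.2072, 0.0486]
tool_rot: [0.748, 0.664, -0.007, -0.012]
force: [-12.5, -4.3, 8.1]
finger_gap: -0.002
```

Contact force jumped to 12.5 N, so the gate is probably at its stop. I'll back off and look.

>>> send_rows([
  {"delta_pos": [-0.8, 0, 0], "yaw": 0},
  {"delta_pos": [-0.8, 0, 0], "yaw": 0},
  {"delta_pos": [0, 0, 3], "yaw": 0},
  {"delta_pos": [0, -0.5, 4], "yaw": 0},
  {"delta_pos": [0, -1, 4], "yaw": 0},
  {"delta_pos": [0, -1, 4], "yaw": 0},
  {"delta_pos": [0, 0, 0], "yaw": 0},
])

```text
t: 12.1
tcp_pos: [0.5167, -0.2347, 0.2035]
tool_rot: [0.748, 0.663, -0.005, -0.007]
force: [0.5, -0.8, -0.1]
finger_gap: 0.002
```

```bash
python3 - <<'E'
from h import *; import json
s=manip.sense(); print(s['tcp_pos'],s['force'])
im=manip.snapshot('wrist')
json.dump({k:np.array(s[k]).tolist() for k in('tcp_pos','tool_rot')},open('w5.json','w'))
cv2.imwrite('pics/w5c.png',cv2.resize(im[0:300,130:430],(600,600)))
E
```

```text
[ 0.51671096 -0.2347425   0.20347704] [ 0.52155356 -0.78846791 -0.07261096]
```

View pics/w5c.png

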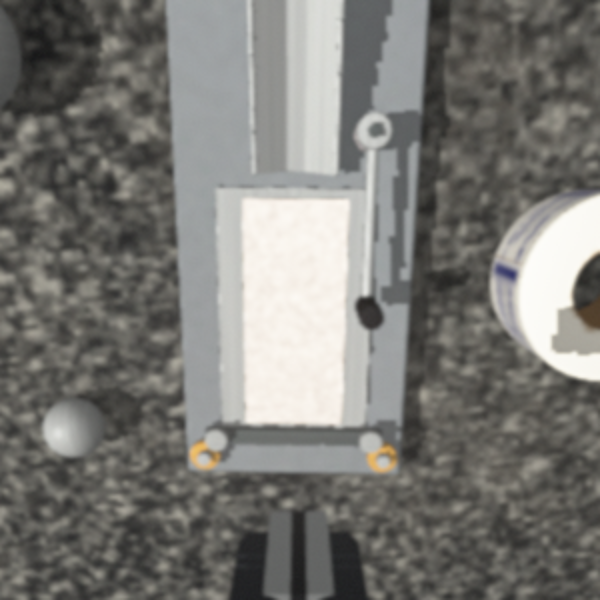

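The bar lies along the gutter, from the pin at (373,131) to the knob at (370,313), so the gate is open to its stop. One last look at the ball.

>>> send_rows([
  {"delta_pos": [0, 4, 0], "yaw": 0},
  {"delta_pos": [0, 4, 0], "yaw": 0},
  {"delta_pos": [0, 4, 0], "yaw": 0},
  {"delta_pos": [0, 0, 0], "yaw": 0},
  {"delta_pos": [0, 0, 0], "yaw": 0},
])

```text
t: 12.78
tcp_pos: [0.5118, -0.1088, 0.1952]
tool_rot: [0.748, 0.663, -0.007, -0.013]
force: [0.2, 0.3, -0.5]
finger_gap: 0.003
```

```bash
python3 - <<'E'
from h import *; import json
s=manip.sense(); print(s['tcp_pos'],s['force'])
im=manip.snapshot('wrist')
json.dump({k:np.array(s[k]).tolist() for k in('tcp_pos','tool_rot')},open('w6.json','w'))
cv2.imwrite('pics/w6c.png',cv2.resize(im[0:300,130:430],(600,600)))
E
```

```text
[ 0.51175849 -0.1087881   0.19520763] [ 0.16505447  0.26979838 -0.47357392]
```

View pics/w6c.png

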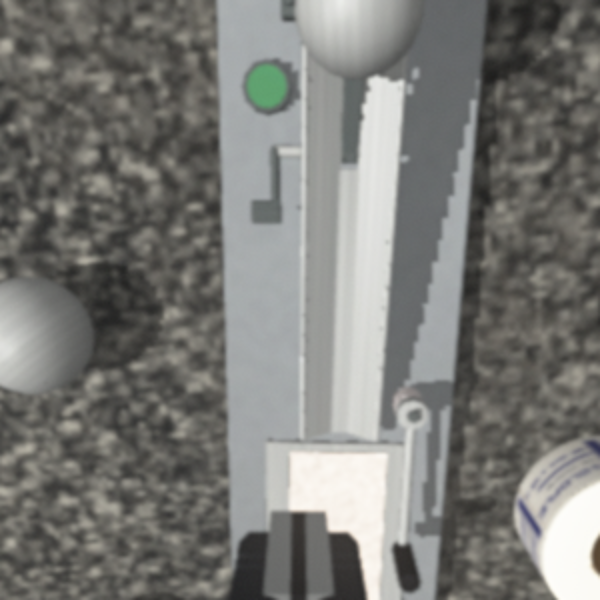

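The ball is still behind the catch at the top of the crop (its centre near (360,15)). The gate is along the gutter, and the arm is clear of everything.

```bash
python3 -c "
from station import manip
print(manip.sign_off())"
```

```text
the job is handed in; nothing more can be done
None
```

I rolled the ball up the gutter with the closed fingertips until it touched the top stop, and the catch held it when I backed off. I then pushed the gate knob downhill until the contact force jumped to about 12.5 N at the stop. The job was handed in at about 12.8 s of the 61 s allowed, with the arm raised clear.

- **Ball:** after I backed off I measured it at about 187 mm up the gutter, good to roughly 3 mm. It was still behind the catch in the last picture, about 5 s later.
- **Gate:** in the last two pictures the bar lies along the gutter's direction, clear of the run-out.
- **Catch:** I did not measure its angle. I judge it to be up because the ball did not roll back.
- **Bystanders:** I saw no contact with any of them, but only the film roll was in the last pictures. I did not re-measure their positions.

No check failed. The three cameras put the ball's starting place up to about 3 mm apart, so I used a value in between.

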